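# Scoop check balls from a tilt-out bin into the balance dish

## Task

Swing the tilt-out bin fully forward from its rack, scoop up at least three of its five steel balls with the hand scoop, and tip them gently from low over the dish of the bench balance; then stand the scoop upright on its rubber mat again and let go. The balls are cleaned, so never touch them with the gripper, spill none (each ends in the dish or stays in the bin), and do not disturb the other things on the bench.

Things in the scene. Friction and masses are not known exactly. Their poses are not given: they have to be found in the camera images.
- rack: Grey steel rack with one tilt-out bin, 234 mm wide (y), 135 mm deep (x), 200 mm high, fixed to the bench. Origin: on the bench, under the middle of its front face; x points into the rack (away from the robot), y to the rack's left side seen from the robot, z up. The bin's hinge line runs along y through x = 0, 20 mm above the bench. The rack's top plate covers the closed bin.
- bin (a joint): Angle of the grey plastic tilt bin (0.45 kg): 0 closed, 0.9 rad at its stop, fully open (top swung towards the robot, to -x of the rack). Friction (0.25 N m, 1 to 2 N at the handle) slows it; past the half it may sink on to the stop by itself, and it stays there. Open, no part of its end walls is higher than 160 mm above the bench.
- bin_handle (a point): Middle of the bin's round steel handle bar, 10 mm thick, 90 mm long along rack y, held by posts at both ends 50 mm above the bin's front panel; 220 mm from the hinge line. Closed: 240 mm above the bench, 40 mm above the rack's top, free on both sides; open: 157 mm above the bench, 172 mm before the rack. It turns with the bin.
- bin_floor (a point): Middle of the bin's trough floor, upper surface; turns with the bin. Open: 50 mm before the rack's front, 80 mm above the bench; the floor is then level, 52 mm wide (rack x -76 to -24 mm), running along rack y between end walls (inner faces y = -105 and +105 mm). At its -y end a ramp climbs from y = -65 mm to 30 mm higher at the end wall. Front panel slopes up outwards at 38 degrees; the back plate rises at 70.
- ball1: Steel ball, 14 mm in diameter, 11 g, loose in the bin; origin at its centre (orientation means nothing). At the start the five lie in a row along the bin's trough, from the foot of the ramp at its -y end to its middle, behind the closed front; the +y end (y over 25 mm) is empty, and they stay so while it swings out. They roll freely on slopes above about 16 degrees.
- ball2: Steel ball, 14 mm in diameter, 11 g, loose in the bin; origin at its centre (orientation means nothing). At the start the five lie in a row along the bin's trough, from the foot of the ramp at its -y end to its middle, behind the closed front; the +y end (y over 25 mm) is empty, and they stay so while it swings out. They roll freely on slopes above about 16 degrees.
- ball3: Steel ball, 14 mm in diameter, 11 g, loose in the bin; origin at its centre (orientation means nothing). At the start the five lie in a row along the bin's trough, from the foot of the ramp at its -y end to its middle, behind the closed front; the +y end (y over 25 mm) is empty, and they stay so while it swings out. They roll freely on slopes above about 16 degrees.
- ball4: Steel ball, 14 mm in diameter, 11 g, loose in the bin; origin at its centre (orientation means nothing). At the start the five lie in a row along the bin's trough, from the foot of the ramp at its -y end to its middle, behind the closed front; the +y end (y over 25 mm) is empty, and they stay so while it swings out. They roll freely on slopes above about 16 degrees.
- ball5: Steel ball, 14 mm in diameter, 11 g, loose in the bin; origin at its centre (orientation means nothing). At the start the five lie in a row along the bin's trough, from the foot of the ramp at its -y end to its middle, behind the closed front; the +y end (y over 25 mm) is empty, and they stay so while it swings out. They roll freely on slopes above about 16 degrees.
- scoop: Hand scoop, 0.16 kg, standing by itself. Upright white handle bar 12 mm (x) by 20 mm (y), from 18 mm above to 118 mm below the origin (grip point inside the bar). Steel pan at its foot: flat underside 120 mm below the origin, floor 2 mm thick, 48 mm wide (y), from x = -6 mm to the open nose at x = +60 mm, inside from a 26 mm high back wall at x = +9 mm; side walls 20 mm high, 2 mm thick. x points to the nose, z up.
- pan (a point): Point in the middle of the scoop's pan, 10 mm above its underside (27 mm towards the nose from the handle's middle, 110 mm below the grip point); axes as the scoop's.
- mat: Black rubber mat, 160 x 140 x 3 mm, fixed to the bench; origin in the middle of its underside. The scoop stands on it and returns to it.
- dish (a point): Centre of the inner floor of the balance's steel dish, 53 mm above the bench; round, 116 mm across inside, wall 3 mm thick, rim 30 mm above this point. The white balance under it, 170 x 150 x 45 mm, is fixed. Mat and balance stand one left and one right of the rack's front, either way round.
- bottle: Bystander: white bottle, 60 mm across, 150 mm high; origin under its centre.
- gauge: Bystander: dial gauge on a foot, 60 mm wide, 95 mm high; origin under its centre.
- mass_big: Bystander: steel mass, 64 mm across, 38 mm high; origin under its centre.
- mass_small: Bystander: steel mass, 44 mm across, 30 mm high; origin under its centre.
- wrench: Bystander: wrench lying flat, 180 mm long along its x; origin under its middle.
- driver: Bystander: screwdriver lying flat, 200 mm long along its x; origin under its middle.
- carton: Bystander: small carton, 70 x 90 x 50 mm; origin under its centre.
- cup: Bystander: steel beaker, 70 mm across, 80 mm high; origin under its centre.
Not all that is in view belongs to the job. Of the things that look like the mat, the largest one is meant.

How it is judged:
On the way, in this order (a step that is already met when the one before it is completed fails the run):
1. the bin is swung fully forward (past 0.8 rad) (value of joint bin above 0.8 rad), for 0.2 s.
2. at least three balls lie in the scoop, raised out of the bin (grip point over 240 mm above the bench) (height (world z) of scoop above 0.24 m and (distance between each of ball1, ball2, ball3 and pan below 0.036 m or distance between each of ball1, ball2, ball4 and pan below 0.036 m or distance between each of ball1, ball2, ball5 and pan below 0.036 m or distance between each of ball1, ball3, ball4 and pan below 0.036 m or distance between each of ball1, ball3, ball5 and pan below 0.036 m or distance between each of ball1, ball4, ball5 and pan below 0.036 m or distance between each of ball2, ball3, ball4 and pan below 0.036 m or distance between each of ball2, ball3, ball5 and pan below 0.036 m or distance between each of ball2, ball4, ball5 and pan below 0.036 m or distance between each of ball3, ball4, ball5 and pan below 0.036 m)), for 0.2 s.
At the end, for the whole second after the job is handed in: At least three balls lie in the dish, none is spilled (every ball is at rest, between 56 and 190 mm above the bench, as in the dish or the bin); the scoop stands upright (within 7 degrees) and at rest on the mat, its handle over the mat, released ((distance between each of ball1, ball2, ball3 and dish below 0.058 m or distance between each of ball1, ball2, ball4 and dish below 0.058 m or distance between each of ball1, ball2, ball5 and dish below 0.058 m or distance between each of ball1, ball3, ball4 and dish below 0.058 m or distance between each of ball1, ball3, ball5 and dish below 0.058 m or distance between each of ball1, ball4, ball5 and dish below 0.058 m or distance between each of ball2, ball3, ball4 and dish below 0.058 m or distance between each of ball2, ball3, ball5 and dish below 0.058 m or distance between each of ball2, ball4, ball5 and dish below 0.058 m or distance between each of ball3, ball4, ball5 and dish below 0.058 m) and height (world z) of ball1 between 0.056 and 0.19 m and linear speed of each of ball1, ball2, ball3, ball4, ball5 below 0.06 m/s and height (world z) of ball2 between 0.056 and 0.19 m and height (world z) of ball3 between 0.056 and 0.19 m and height (world z) of ball4 between 0.056 and 0.19 m and height (world z) of ball5 between 0.056 and 0.19 m and angle between scoop's own z axis and vertical below 0.12 rad and x of scoop in the frame of mat between -0.08 and 0.08 m and y of scoop in the frame of mat between -0.07 and 0.07 m and z of scoop in the frame of mat between 0.117 and 0.129 m and linear speed of scoop below 0.03 m/s); the robot touches nothing.
It fails at once if the gripper touches a ball (contact force between the fingers and ball1 above 0.3 N or contact force between the fingers and ball2 above 0.3 N or contact force between the fingers and ball3 above 0.3 N or contact force between the fingers and ball4 above 0.3 N or contact force between the fingers and ball5 above 0.3 N).
It fails at once if a ball is dropped from high or flung (faster than 1.6 m/s) (linear speed of any of ball1, ball2, ball3, ball4, ball5 above 1.6 m/s).
It fails at once if a bystander is shifted by more than 20 mm (distance of any of bottle, gauge, mass_big, mass_small, wrench, driver, carton, cup from where it was at the start of the episode above 0.02 m).
It also fails if it takes over 72 s, if anything falls off the work surface, if the arm or the gripper's body presses on something with over 40 N, if the wrist force passes 120 N, or if a joint passes its speed limit or range.

## Robot

A 6-joint arm with a two-finger parallel gripper is mounted at the origin on the work surface. World frame = base frame: x ahead of the robot, y to its left, z up, the work surface at z = 0. Lengths are in m, angles in rad, forces in N, time in s.
With the tool pointing down it reaches from about 0.225 to 0.875 m from the base axis. Payload 3.4 kg.
Tool frame: the origin (TCP) lies at the very end of the fingers, on their centre line; the grasp point (between the pads) lies 19 mm behind it; z points along the fingers, y is the line along which they close (so a half turn about z gives the same grasp; the last joint's range is limited). The gripper opens to 85 mm and grips with 20 to 120 N. Pads are 22 mm wide; open, the fingers measure 114 mm over their backs; the gripper's body (76 mm by 85 mm) begins 54 mm behind the grasp point. The pads swing forward as they close: fully open they stand 13 mm farther back than shut.
Start: joints at [-1.452, 0.276, 1.505, -0, 1.361, -0.121], TCP at [0.137, -0.559, 0.231] pointing down, gripper open.
Joint ranges: [-2.89, 2.89], [-0.75, 2.08], [0.22, 2.7], [-1.18, 4.32], [0.11, 2.71], [-2.7, 2.7]. Speed limits (rad/s): [2.57, 2.57, 3.14, 3.14, 3.14, 3.14].

## Interface

Orientations are given as a unit quaternion [w, x, y, z].
In Python, from rig import readout, vision, manip gives the robot as it stands.
- The arm moves only by the shell command python3 -m handwheel 'ROWS' [FORCE]. ROWS is JSON, a list of rows, each a list of 3 entries, a list of its own where there are three numbers: the shift along the tool's x, y, z in mm, then the turn, a rotation vector about the tool's x, y, z in units of 6 degrees (1.0 is 6 degrees), then the closure, from -1 (fully open) to 1 (shut), so that 0 is half open. A call has 1 to 20 rows; each row shifts and turns the commanded pose from where the row before left it, along the tool's axes as they then stand; what a row does not reach is not made up. A row lasts 1/8 s, in which the tool goes at most 62.5 mm and 10.7 degrees, less where a joint would pass 70% of its speed; a pose out of reach is approached as far as the arm can. A call is refused whole if a number of a shift passes 62.5 or a number of a turn 1, either way. A call with a gripper value outside its range is refused whole. The fingers move at their own pace and stop on an object; FORCE is the grip in N (left out, the last holds). Time passes only in rows, so rows that do not move let the fingers close. It gives the time, the measured TCP pose, the force, the opening and the grip force at its end, in the units of the state.
- readout.get_state(): the state, without advancing time (a new reading comes with each control period).
- vision.get_image(name): name is "scene" or "top" or "wrist"; returns the picture (480x640x3 uint8, blue, green, red); there is no depth.
- vision.camera_params(name): a dict with "intrinsics" (3x3 intrinsics, pixels), "rvec" (rotation vector, rad) and "tvec" (3), from world to camera coordinates, as OpenCV has them; the wrist camera has in their place "hand_eye" (4x4, takes a point from camera to tool coordinates, whose origin is the TCP and whose axes are the flange's). Camera axes: x right, y down, z forward; pixel columns grow to the right and rows downward; lengths in m; the calibration is good to about 2 mm. A picture is of the moment at which its call begins: read the wrist's pose just before it. camera_params takes no time and is no camera call.
- manip.sign_off(): hands the job in; it is judged then, once.
The state is a dict: "clock": time; "qpos": joint angles; "qd": joint speeds; "effort": joint torques, N m; "position": TCP position; "ee_rot": TCP orientation; "contact_force": force on the tool from outside, world axes, zero at the start; "moment": the same for the moment, N m; "width": finger opening in m; "gripper_force": force on a finger pad.
Only numpy, scipy, OpenCV 4.12 (cv2) and the standard library are available. Lean on these libraries where they do the work, as an engineer would, in place of code of your own. Each camera call takes 0.05 s, during which the arm holds its last target. There are 200 camera calls.

## Working session

There is one attempt and no reset: what is moved stays moved. The work goes in short steps, Python scripts to look and compute and a shell command to move; the robot and the scene stay as the last step left them, time stands still between calls to the robot, and variables do not carry over. Pictures are saved under pics/ and viewed, at most 10 in all, crops included, and the job is handed in when it is done.

```bash
mkdir -p pics; ls; python3 - <<'E'
from rig import readout, vision
import cv2
for n in("scene","top"):
    cv2.imwrite(f"pics/{n}0.png",vision.get_image(n))
    p=vision.camera_params(n);print(n,p)
print(vision.camera_params("wrist"));print(readout.get_state())
E
```

```text
pics
scene {'intrinsics': array([[446.87960714,   0.        , 310.16372177],
       [  0.        , 446.87960714, 242.37680921],
       [  0.        ,   0.        ,   1.        ]]), 'rvec': array([ 2.42555767,  0.95444521, -0.25256093]), 'tvec': array([-0.27485083, -0.22624694,  1.61419267])}
top {'intrinsics': array([[453.23928247,   0.        , 316.424108  ],
       [  0.        , 453.23928247, 232.72176375],
       [  0.        ,   0.        ,   1.        ]]), 'rvec': array([ 2.12522725, -2.11461778,  0.19049862]), 'tvec': array([-0.05212948,  0.48922108,  1.32851085])}
{'intrinsics': array([[427.38348206,   0.        , 322.54448449],
       [  0.        , 427.38348206, 237.09500187],
       [  0.        ,   0.        ,   1.        ]]), 'hand_eye': array([[ 8.35611218e-04, -9.65825582e-01, -2.59191524e-01,
         6.60795371e-02],
       [ 9.99999600e-01,  8.89769494e-04, -9.16359281e-05,
         4.64497589e-04],
       [ 3.19125035e-04, -2.59191344e-01,  9.65825940e-01,
        -1.43512343e-01],
       [ 0.00000000e+00,  0.00000000e+00,  0.00000000e+00,
         1.00000000e+00]])}
{'clock': 0.1, 'qpos': array([-1.45197344e+00,  2.76557870e-01,  1.50602447e+00,  2.88820022e-05,
        1.36070377e+00, -1.20975142e-01]), 'qd': array([-2.64263871e-04, -1.61751593e-05, -3.12544936e-03,  5.00701034e-04,
       -1.50684191e-03, -1.53564787e-03]), 'effort': array([ 9.35902353e-04, -4.17699337e+01, -2.46404904e+01, -1.23597151e-04,
        5.76464998e-03,  1.47620983e-05]), 'position': array([ 0.13652796, -0.55806518,  0.23050417]), 'ee_rot': array([-8.46713452e-04,  9.92820726e-01,  1.19608903e-01,  1.50320910e-05]), 'contact_force': array([-0.41156899, -0.5940265 , -0.22854746]), 'moment': array([ 0.02105535,  0.06084377, -0.02813383]), 'gripper_force': 0.0, 'width': 0.08500991309641803}
```

View pics/scene0.png

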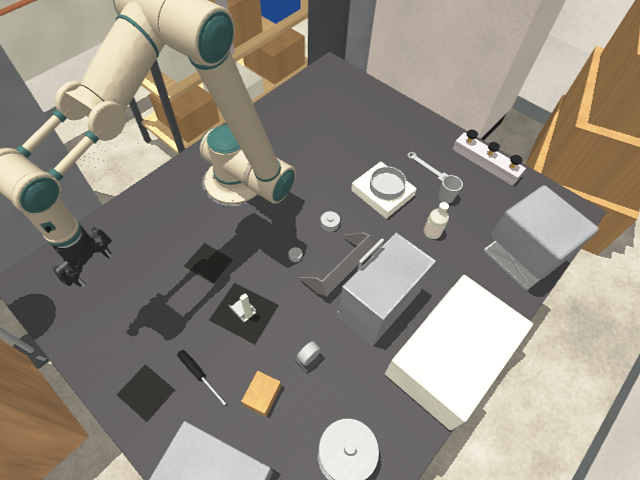

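View pics/top0.png

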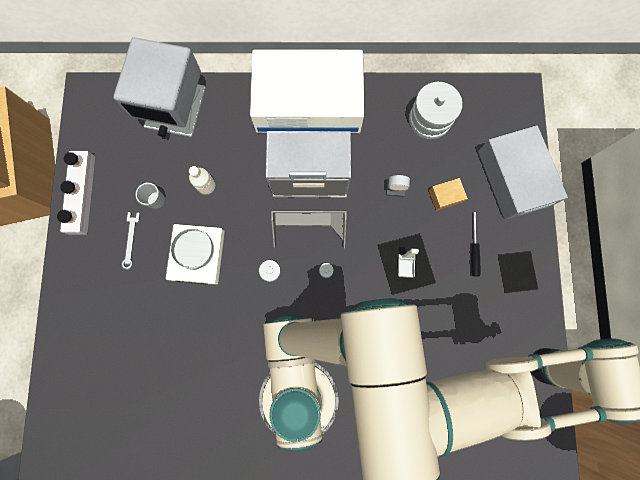

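Top view: the rack is at about (308,165), with an odd U-shaped bracket in front at (308,230). The balance is at (194,252). The mat-like black squares are top (407,263), top (518,272) and scene (208,263). The first looks largest and carries the scoop, so I'll confirm it in a crop.

```bash
python3 - <<'E'
import cv2,numpy as np
t=cv2.imread("pics/top0.png");s=cv2.imread("pics/scene0.png")
a=cv2.resize(t[120:300,250:450],None,fx=4,fy=4,interpolation=cv2.INTER_CUBIC)[:600] # 800x600 -> rows120..270
a=cv2.resize(t[125:297,220:450],None,fx=3.47,fy=3.47,interpolation=cv2.INTER_CUBIC)
cv2.imwrite("pics/topc.png",a[:600,:800])
b=cv2.resize(s[215:365,180:440],None,fx=3,fy=3,interpolation=cv2.INTER_CUBIC)
cv2.imwrite("pics/scenec.png",b)
E
cat > h.py <<'E'
import numpy as np,cv2
from scipy.spatial.transform import Rotation as R
from rig import readout,vision
def cam(n):
    p=vision.camera_params(n);K=np.array(p["intrinsics"])
    if n=="wrist":
        s=readout.get_state();q=s["ee_rot"];T=np.eye(4);T[:3,:3]=R.from_quat([q[1],q[2],q[3],q[0]]).as_matrix();T[:3,3]=s["position"]
        T=np.linalg.inv(T@np.array(p["hand_eye"]));return K,T[:3,:3],T[:3,3]
    return K,R.from_rotvec(p["rvec"]).as_matrix(),np.array(p["tvec"])
def proj(c,P):
    K,r,t=c;v=K@(r@np.asarray(P,float).T+t[:,None] if np.ndim(P)>1 else (r@P+t)[:,None]);return (v[:2]/v[2]).T
def ray(c,uv,z):
    K,r,t=c;d=r.T@np.linalg.inv(K)@np.array([uv[0],uv[1],1.]);o=-r.T@t;return o+d*(z-o[2])/d[2]
def pose():
    s=readout.get_state();q=s["ee_rot"];return R.from_quat([q[1],q[2],q[3],q[0]]).as_matrix(),np.array(s["position"])
def rel(Rt,pt,p=None,Rm=None):
    "shift (mm, tool axes) and turn (6deg units) to target"
    if p is None: Rm,p=pose()
    return np.round(Rm.T@(np.array(pt)-p)*1000,1),np.round(np.degrees(R.from_matrix(Rm.T@Rt).as_rotvec())/6,2)
E
```

```text
(no output)
```

View pics/topc.png

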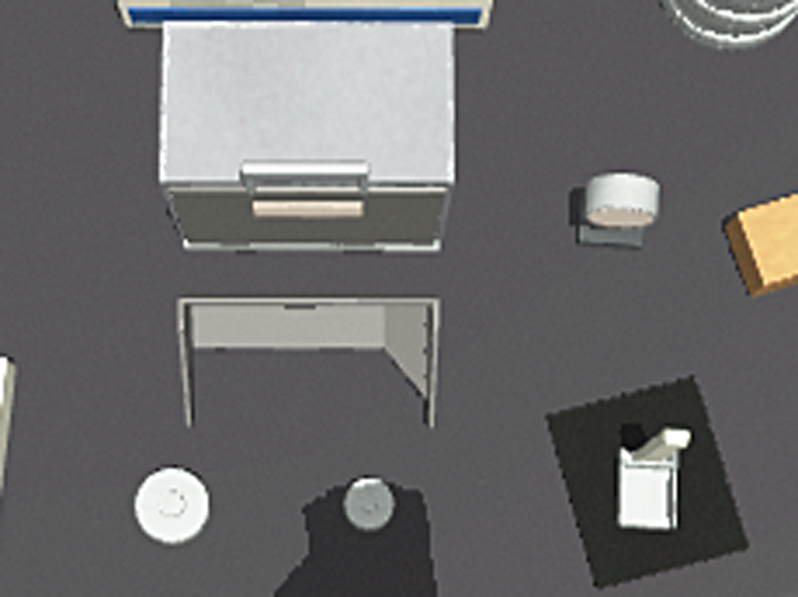

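View pics/scenec.png

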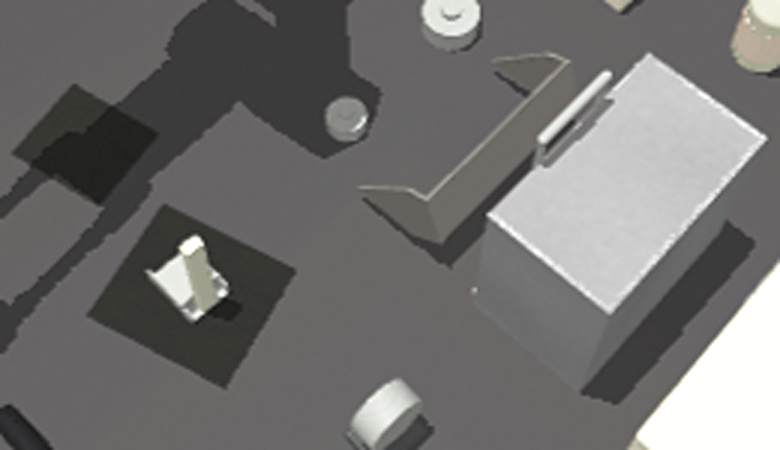

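Confirmed: the mat at top crop (648,482) is the largest of the three and carries the scoop, nose towards the robot. A three-sided bracket stands before the rack. I'll triangulate the key points.

```bash
python3 - <<'E'
from h import *
T=cam("top");S=cam("scene")
ft=lambda u:np.array([u[0]/3.4768+220,u[1]/3.488+125]) 
ft=lambda u:np.array([u[0]/3.47+220,u[1]/3.47+125]); fs=lambda u:np.array([u[0]/3+180,u[1]/3+215])
def tri(a,b):
    P=[K@np.c_[r,t] for K,r,t in(T,S)]
    X=cv2.triangulatePoints(P[0],P[1],ft(a).reshape(2,1),fs(b).reshape(2,1)).ravel();X=X[:3]/X[3]
    e=max(np.abs(proj(T,X)-ft(a)).max(),np.abs(proj(S,X)-fs(b)).max());return (X*1000).round(),round(e,1)
for n,a,b in[("BackL",(182,300),(567,62)),("BackR",(437,300),(428,197)),("FtipL",(190,425),(495,62)),("FtipR",(432,425),(362,188)),
 ("rackFL",(162,184),(650,55)),("rackFR",(452,184),(488,215)),("rackBR",(452,25),(610,312)),("rackBL",(165,24),(765,137)),
 ("hL",(243,168),(609,74)),("hR",(366,168),(541,140)),("scoop top",(678,437),(190,243))]:
    print(n,*tri(a,b))
for p in [(547,414),(692,376),(748,547),(600,587)]: print("mat",(ray(T,ft(p),.003)*1000).round())
for p in [(163,205),(88,313),(226,388),(296,270)]: print("matS",(ray(S,fs(p),.003)*1000).round())
for p in [(618,527),(674,529),(680,470),(622,462)]: print("pan",(ray(T,ft(p),.018)*1000).round())
for p in [(162,184),(452,184),(452,25),(165,24)]: print("rack z200",(ray(T,ft(p),.2)*1000).round())
for p in [(187,245),(438,245)]: print("rackfoot",(ray(T,ft(p),.0)*1000).round())
print("dish rim",ray(T,(193,250),.083),ray(S,(388,183),.083))
for p in [(173,225),(223,228),(219,284),(167,280)]: print("bal",(ray(T,p,.045)*1000).round())
for n,p in dict(wr=(130,240),cup=(150,195),bot=(203,182),m1=(269,271),m2=(326,270),ga=(397,190),car=(448,194),drv=(475,245)).items(): print(n,(ray(T,p,.03)*1000).round())
E
```

```text
BackL [540.  79. 112.] 0.5
BackR [ 541. -134.  117.] 0.8
FtipL [451.  81.  14.] 1.0
FtipR [ 452. -133.   16.] 1.2
rackFL [617.  90. 194.] 1.2
rackFR [ 616. -142.  196.] 0.5
rackBR [ 750. -143.  198.] 0.9
rackBL [750.  89. 198.] 0.5
hL [615.  21. 238.] 0.6
hR [614. -74. 239.] 0.4
scoop top [ 422. -326.  141.] 0.6
mat [ 462. -240.    3.]
mat [ 497. -371.    3.]
mat [ 344. -415.    3.]
mat [ 308. -283.    3.]
matS [ 312. -281.    3.]
matS [ 347. -412.    3.]
matS [ 502. -372.    3.]
matS [ 464. -239.    3.]
pan [ 359. -298.   18.]
pan [ 358. -347.   18.]
pan [ 410. -354.   18.]
pan [ 417. -303.   18.]
rack z200 [613.  87. 200.]
rack z200 [ 614. -143.  200.]
rack z200 [ 747. -144.  200.]
rack z200 [748.  88. 200.]
rackfoot [618.  87.   0.]
rackfoot [ 619. -143.    0.]
dish rim [0.42928264 0.31169942 0.083     ] [0.44635539 0.30769561 0.083     ]
bal [512. 388.  45.]
bal [503. 235.  45.]
bal [333. 239.  45.]
bal [344. 395.  45.]
wr [467. 522.  30.]
cup [610. 471.  30.]
bot [653. 307.  30.]
m1 [374.  93.  30.]
m2 [378. -79.  30.]
ga [ 629. -300.   30.]
car [ 617. -458.   30.]
drv [ 456. -532.   30.]
```

```bash
python3 - <<'E'
from h import *
Rt=np.diag([1.,-1,-1]); print(rel(Rt,[.137,-.558,.3]))
T=cam("top")
# hypothesis: bracket = bin trough turned 90deg; project the predicted floor/back points
for n,p in dict(plateTopR=(.540,-.132,.114),plateBotR=(.560,-.132,.052),floorFrontR=(.519,-.132,.02)).items():
    q=proj(T,np.array(p))[0];s=proj(cam("scene"),np.array(p))[0];print(n,(q-[220,125])*3.47,(s-[180,215])*3)
E
python3 -m handwheel '[[[0,0,-40],[0,0,0],1],[[0,0,-40],[0,0,1],1],[[0,0,0],[0,0,1],1],[[0,0,0],[0,0,0.3],1]]' 40; python3 -c "
from h import *
print(rel(np.diag([1.,-1,-1]),[.665,-.027,.30]))"
```

```text
(array([  0.5,  -0.1, -69.5]), array([-0.02, -0.  ,  2.29]))
plateTopR [432.74055449 299.69375358] [426.31530271 197.02512363]
plateBotR [428.7824706  293.90062548] [439.01632862 238.04777529]
floorFrontR [427.18145956 347.03673004] [407.45016321 226.46638141]
clock: 0.6
position: [0.1365, -0.5584, 0.3112]
ee_rot: [-0.0, 1.0, -0.001, -0.0]
contact_force: [0.5, 0.2, -1.1]
width: 0.0119
gripper_force: 0.0
(array([ 527.6, -532.2,   11.3]), array([-0.  ,  0.  , -0.01]))
```

```bash
python3 -m handwheel '[[[20,-10,0],[0,0,0],1],[[40,-41,0],[0,0,0],1],[[40,-41,0],[0,0,0],1],[[40,-41,0],[0,0,0],1],[[40,-41,0],[0,0,0],1],[[40,-41,0],[0,0,0],1],[[40,-41,0],[0,0,0],1],[[40,-41,0],[0,0,0],1],[[40,-41,0],[0,0,0],1],[[40,-41,0],[0,0,0],1],[[40,-41,0],[0,0,0],1],[[40,-41,0],[0,0,0],1],[[40,-41,0],[0,0,0],1],[[20,-20,0],[0,0,0],1],[[8,-10,0],[0,0,0],1],[[0,0,0],[0,0,0],1],[[0,0,0],[0,0,0],1]]'; python3 - <<'E'
from h import *
print(rel(np.diag([1.,-1,-1]),[.65,-.027,.225]))
cv2.imwrite("pics/w1.png",vision.get_image("wrist"))
E
```

```text
clock: 2.72
position: [0.6642, -0.0279, 0.3114]
ee_rot: [0.0, 1.0, -0.001, -0.0]
contact_force: [0.2, 0.4, -0.1]
width: -0.0002
gripper_force: 0.0
(array([-14.1,  -0.9,  86.4]), array([ 0.01,  0.01, -0.02]))
```

View pics/w1.png

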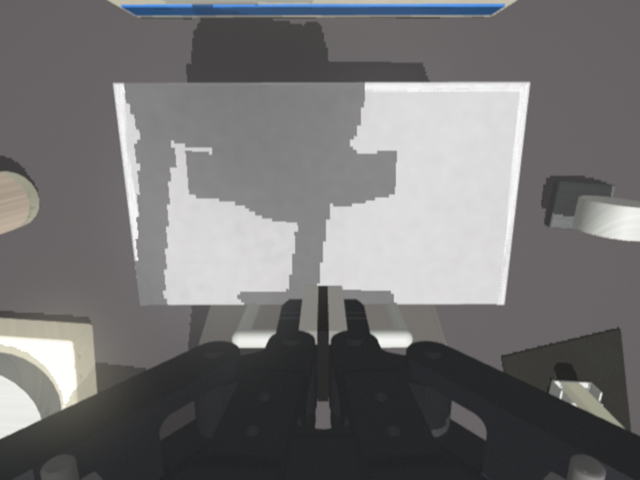

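The fingers are centred behind the handle bar, at about (325,340). I'll go down behind it and push it forward along its arc.

```bash
python3 -m handwheel '[[[0,0,30],[0,0,0],1],[[0,0,30],[0,0,0],1],[[0,0,25],[0,0,0],1],[[-10,-1,0],[0,0,0],1],[[-11,0,0],[0,0,0],1],[[-11,0,0],[0,0,0],1],[[-11,0,1],[0,0,0],1],[[-11,0,1],[0,0,0],1],[[-11,0,2],[0,0,0],1],[[-11,0,3],[0,0,0],1],[[-11,0,3],[0,0,0],1],[[-11,0,4],[0,0,0],1],[[-10,0,4],[0,0,0],1],[[-10,0,4],[0,0,0],1],[[0,0,0],[0,0,0],1]]'; python3 - <<'E'
from h import *
cv2.imwrite("pics/t2.png",vision.get_image("top")[100:300,180:460])
E
```

```text
clock: 4.65
position: [0.5457, -0.0259, 0.2037]
ee_rot: [-0.0, 1.0, -0.001, -0.001]
contact_force: [0.4, 0.5, -0.2]
width: -0.0
gripper_force: 0.0
```

View pics/t2.png

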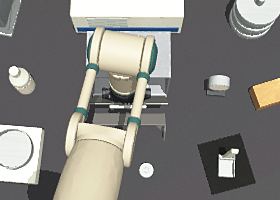

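```bash
python3 -m handwheel '[[[-10,0,5],[0,0,0],1],[[-10,0,5],[0,0,0],1],[[-10,0,6],[0,0,0],1],[[-10,0,6],[0,0,0],1],[[-9,0,7],[0,0,0],1],[[-9,0,7],[0,0,0],1],[[-8,0,7],[0,0,0],1],[[-8,0,8],[0,0,0],1],[[-6,0,5],[0,0,0],1],[[-4,0,3],[0,0,0],1],[[0,0,0],[0,0,0],1]]';  python3 -m handwheel '[[[-3,0,2],[0,0,0],1],[[-3,0,0],[0,0,0],1],[[0,0,0],[0,0,0],1]]'
```

```text
clock: 6.08
position: [0.4626, -0.0259, 0.1451]
ee_rot: [-0.0, 1.0, -0.001, -0.0]
contact_force: [-0.4, -0.4, -0.0]
width: -0.0001
gripper_force: 0.0
clock: 6.45
position: [0.4587, -0.026, 0.1436]
ee_rot: [0.0, 1.0, -0.001, 0.002]
contact_force: [5.2, 0.3, -3.7]
width: -0.0001
gripper_force: 2.5
```

The bin is at its stop. I'll back off, rise and move aside to look in.

```bash
python3 -m handwheel '[[[10,0,0],[0,0,0],1],[[0,0,-40],[0,0,0],1],[[0,0,-50],[0,0,0],1],[[0,0,-50],[0,0,0],0],[[-20,40,-40],[0,0,0],-1],[[-20,50,0],[0,0,0],-1],[[-20,50,0],[0,0,0],-1],[[0,50,0],[0,0,0],-1],[[0,50,0],[0,0,0],-1],[[0,40,0],[0,0,0],-1],[[0,0,0],[0,0,0],-1]]'; python3 - <<'E'
from h import *
t=vision.get_image("top")[130:300,220:450]; s=vision.get_image("scene")[200:360,180:440]
a=cv2.resize(t,(398,294),interpolation=3); 
cv2.imwrite("pics/t3.png",np.vstack([cv2.resize(t,(440,325),interpolation=3),cv2.resize(s,(440,271),interpolation=3)]))
w=vision.get_image("wrist");cv2.imwrite("pics/w3.png",w)
E
```

```text
clock: 7.82
position: [0.4063, -0.3083, 0.3224]
ee_rot: [-0.001, 1.0, -0.002, -0.001]
contact_force: [-0.4, 0.8, 0.6]
width: 0.0858
gripper_force: 0.0
```

View pics/t3.png

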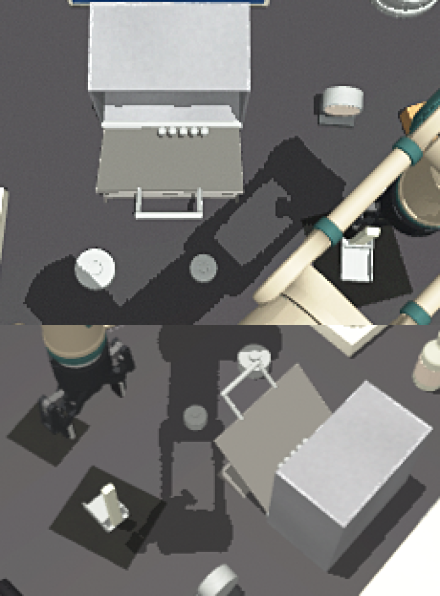

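The bin is open and the five balls lie in a row in the trough, at t3 (162–206,131). The "bracket" was bin geometry drawn in the wrong place. Next I'll refine the scoop pose from the wrist view.

View pics/w3.png

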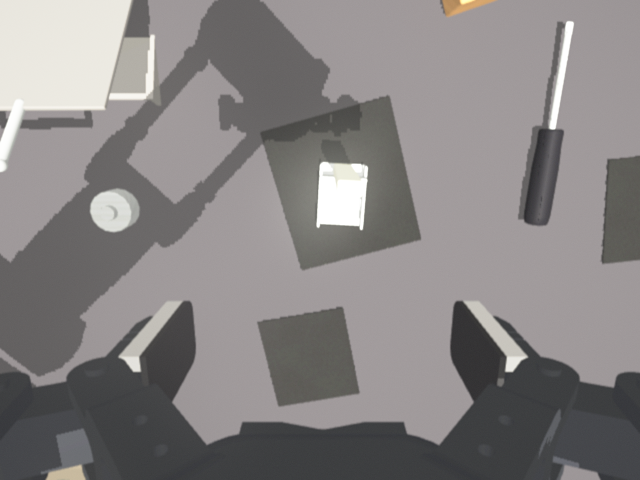

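```bash
python3 - <<'E'
from h import *
T=cam("top")
for u in (162,172,184,195,206): print((ray(T,(220+u/1.913,130+131/1.913),.087)*1000).round())
print(readout.get_state()["qpos"].round(2))
C=cam("wrist")
R0=R.from_euler("z",174,degrees=True).as_matrix();o=np.array([.421,-.327,.123])
for p in [(6,10,18),(6,-10,18),(-6,-10,18),(-6,10,18),(60,24,-120),(60,-24,-120),(60,24,-100),(60,-24,-100)]: print(p,proj(C,o+R0@np.array(p)/1000)[0].round())
E
```

```text
[585. -14.  87.]
[585. -30.  87.]
[586. -49.  87.]
[586. -66.  87.]
[586. -83.  87.]
[-0.78  0.14  1.47  0.    1.54  0.79]
(6, 10, 18) [363. 201.]
(6, -10, 18) [337. 198.]
(-6, -10, 18) [339. 183.]
(-6, 10, 18) [365. 185.]
(60, 24, -120) [358. 228.]
(60, -24, -120) [316. 223.]
(60, 24, -100) [360. 232.]
(60, -24, -100) [315. 228.]
```

```bash
python3 -m handwheel '[[[0,0,0],[0,0,-1],-1],[[0,0,0],[0,0,-1],-1],[[0,0,0],[0,0,-1],-1],[[0,0,0],[0,0,-1],-1],[[0,0,0],[0,0,-1],-1],[[0,0,0],[0,0,-1],-1],[[0,0,0],[0,0,-1],-1],[[0,0,0],[0,0,-1],-1],[[0,0,0],[0,0,-1],-1],[[0,0,0],[0,0,-1],-1],[[0,0,0],[0,0,-1],-1],[[0,0,0],[0,0,-1],-1],[[0,0,0],[0,0,-1],-1],[[0,0,0],[0,0,-1],-1],[[0,0,0],[0,0,-0.3],-1],[[0,0,0],[0,0,0],-1]]'; python3 - <<'E'
from h import *
y=np.radians(85.5);c,s=np.cos(y),np.sin(y)
print(rel(np.array([[c,s,0],[s,-c,0],[0,0,-1.]]),[.423,-.327,.104]))
E
```

```text
clock: 9.98
position: [0.4069, -0.305, 0.3235]
ee_rot: [0.0, 0.733, 0.68, -0.0]
contact_force: [0.1, 0.0, 0.2]
width: 0.0853
gripper_force: 0.0
(array([-20.7,  17.7, 219.5]), array([0.  , 0.  , 0.04]))
```

```bash
python3 -m handwheel '[[[-10,9,30],[0,0,0],-1],[[-11,9,40],[0,0,0],-1],[[0,0,40],[0,0,0],-1],[[0,0,40],[0,0,0],-1],[[0,0,30],[0,0,0],-1],[[0,0,25],[0,0,0],-1],[[0,0,14],[0,0,0],-1],[[0,0,0],[0,0,0],-1]]' 60;python3 -m handwheel '[[[0,0,0],[0,0,0],0],[[0,0,0],[0,0,0],0.6],[[0,0,0],[0,0,0],1],[[0,0,0],[0,0,0],1],[[0,0,0],[0,0,0],1],[[0,0,0],[0,0,0],1]]' 60; python3 -m handwheel '[[[0,0,0],[0,0,0],1],[[0,0,0],[0,0,0],1]]' 110
```

```text
clock: 10.98
position: [0.4229, -0.3277, 0.1037]
ee_rot: [-0.001, 0.733, 0.68, -0.0]
contact_force: [0.6, 0.1, -0.3]
width: 0.0855
gripper_force: 0.0
clock: 11.72
position: [0.4233, -0.3284, 0.1048]
ee_rot: [0.0, 0.733, 0.68, -0.0]
contact_force: [-0.8, 0.2, 3.8]
width: 0.0113
gripper_force: 59.2
clock: 11.98
position: [0.4236, -0.3286, 0.1049]
ee_rot: [0.001, 0.733, 0.68, -0.0]
contact_force: [-0.3, -0.6, 5.4]
width: 0.0106
gripper_force: 107.8
```

```bash
python3 -m handwheel '[[[0,0,-5],[0,0,0],1],[[0,0,-40],[0,0,0],1],[[0,0,-50],[0,0,0],1],[[0,0,-50],[0,0,-1],1],[[0,0,-40],[0,0,-1],1],[[0,0,-20],[0,0,-1],1],[[0,0,0],[0,0,-1],1],[[0,0,0],[0,0,-1],1],[[0,0,0],[0,0,-1],1],[[0,0,0],[0,0,-1],1],[[0,0,0],[0,0,-1],1],[[0,0,0],[0,0,-1],1],[[0,0,0],[0,0,-1],1],[[0,0,0],[0,0,-1],1],[[0,0,0],[0,0,-1],1],[[0,0,0],[0,0,-1],1],[[0,0,0],[0,0,-1],1],[[0,0,0],[0,0,-1],1],[[0,0,0],[0,0,-0.75],1]]'; python3 - <<'E'
from h import *
Rt=np.array([[-1.,0,0],[0,1,0],[0,0,-1]])
print(rel(Rt,[.566,.0,.30]),readout.get_state()["qpos"].round(2))
import cv2
im=vision.get_image("scene");cv2.imwrite("pics/s4.png",im)
w=vision.get_image("wrist");cv2.imwrite("pics/w4.png",w)
E
```

```text
clock: 14.35
position: [0.4228, -0.3276, 0.3084]
ee_rot: [-0.001, -0.003, 1.0, 0.001]
contact_force: [0.3, 0.3, -2.1]
width: 0.0105
gripper_force: 107.5
(array([-145.4,  326.6,    8.7]), array([ 0.02, -0.01,  0.07])) [-0.79  0.18  1.44  0.    1.52 -2.37]
```

View pics/w4.png

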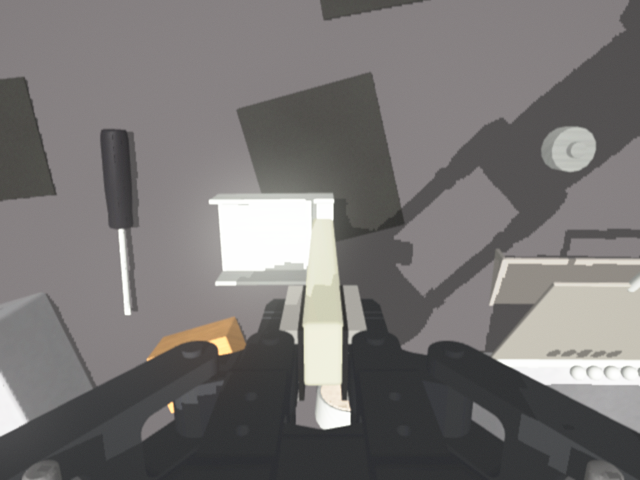

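The wrist view shows the scoop held square: nose rims at (210,199) and (217,280), back corner at (334,197). The balls lie against the back plate, lower right at (578–632,373). I'll compare this with the model.

```bash
python3 - <<'E'
from h import *
C=cam("wrist");Rm,p=pose()
# scoop axes in tool: x=-ty, z=-tz, y = z×x = tx?
Sc=np.c_[-Rm[:,1],np.cross(-Rm[:,2],-Rm[:,1]),-Rm[:,2]]
for dx in(0,3):
  o=p-Rm[:,2]*.019+Sc[:,1]*dx/1000
  for q in [(60,24,-100),(60,-24,-100),(-6,-24,-100),(-6,24,-100)]: print(dx,q,proj(C,o+Sc@np.array(q)/1000)[0].round(1))
print(rel(np.array([[-1.,0,0],[0,1,0],[0,0,-1]]),[.567,.065,.308]))
for u in(578,597,614,632): print((ray(C,(u,373),.087)*1000).round())
w=cv2.imread("pics/w4.png")
cv2.imwrite("pics/c4.png",np.hstack([cv2.resize(w[185:300,190:345],None,fx=3,fy=3),cv2.resize(w[250:365,490:600],None,fx=3,fy=3)]))
E
```

```text
0 (60, 24, -100) [215.9 286.1]
0 (60, -24, -100) [210.1 201.6]
0 (-6, -24, -100) [334.2 201.7]
0 (-6, 24, -100) [333.5 286.2]
3 (60, 24, -100) [216.2 291.1]
3 (60, -24, -100) [210.5 207.1]
3 (-6, -24, -100) [334.2 207.2]
3 (-6, 24, -100) [333.5 291.2]
(array([-145.7,  392.1,    0.9]), array([ 0.01, -0.01,  0.04]))
[591. -80.  87.]
[590. -61.  87.]
[590. -45.  87.]
[590. -27.  87.]
```

View pics/c4.png

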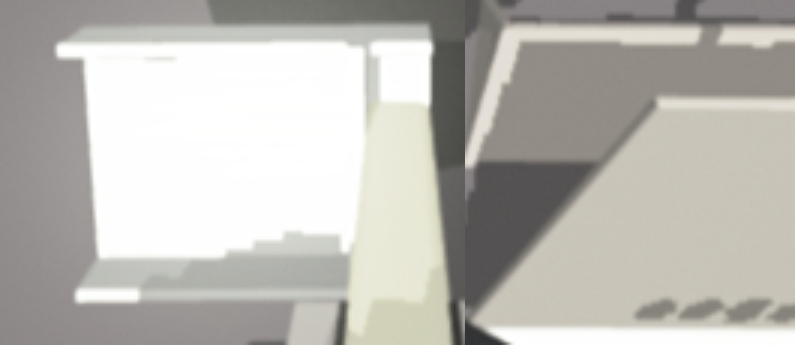

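```bash
python3 -m handwheel '[[[-5,12,0],[0,0,0],1],[[-14,38,0],[0,0,0],1],[[-14,38,0],[0,0,0],1],[[-14,38,0],[0,0,0],1],[[-14,38,0],[0,0,0],1],[[-14,38,0],[0,0,0],1],[[-14,38,0],[0,0,0],1],[[-14,38,0],[0,0,0],1],[[-14,38,0],[0,0,0],1],[[-14,38,0],[0,0,0],1],[[-14,38,0],[0,0,0],1],[[0,0,0],[0,0,0],1],[[0,0,0],[0,0,0],1]]'; python3 - <<'E'
from h import *
print(rel(np.array([[-1.,0,0],[0,1,0],[0,0,-1]]),[.567,.065,.190]),readout.get_state()["contact_force"])
E
```

```text
clock: 16.08
position: [0.566, 0.0647, 0.309]
ee_rot: [-0.001, -0.002, 1.0, -0.0]
contact_force: [0.2, 0.1, -2.0]
width: 0.0105
gripper_force: 107.9
(array([ -1.1,   0.4, 119. ]), array([-0.01, -0.01,  0.04])) [ 0.17312834  0.08284961 -2.01464839]
```

```bash
python3 -m handwheel '[[[-1,0,30],[0,0,0],1],[[0,0,40],[0,0,0],1],[[0,0,30],[0,0,0],1],[[0,0,18],[0,0,0],1],[[0,0,0],[0,0,0],1]]'; python3 -m handwheel '[[[0,0,2],[0,0,0],1],[[0,0,2],[0,0,0],1],[[0,0,2],[0,0,0],1],[[0,0,0],[0,0,0],1]]';python3 -m handwheel '[[[0,0,2],[0,0,0],1],[[0,0,0],[0,0,0],1]]'
```

```text
clock: 16.7
position: [0.566, 0.0634, 0.1899]
ee_rot: [-0.002, -0.001, 1.0, -0.0]
contact_force: [-1.0, 1.4, -1.3]
width: 0.0104
gripper_force: 107.9
clock: 17.2
position: [0.5676, 0.0645, 0.1854]
ee_rot: [0.0, -0.002, 1.0, -0.0]
contact_force: [0.3, -1.0, -1.8]
width: 0.0105
gripper_force: 107.9
clock: 17.45
position: [0.5675, 0.0645, 0.1831]
ee_rot: [-0.0, -0.002, 1.0, -0.0]
contact_force: [0.6, -0.1, -0.7]
width: 0.0107
gripper_force: 107.9
```

```bash
python3 -m handwheel '[[[0,0,1],[0,0,0],1],[[0,0,0],[0,0,0],1]]';python3 -m handwheel '[[[0,0,1],[0,0,0],1],[[0,0,0],[0,0,0],1]]';
```

```text
clock: 17.7
position: [0.5676, 0.0645, 0.1822]
ee_rot: [-0.0, -0.002, 1.0, -0.0]
contact_force: [0.4, -0.3, -1.7]
width: 0.0104
gripper_force: 107.9
clock: 17.95
position: [0.5679, 0.0645, 0.1821]
ee_rot: [0.001, -0.002, 1.0, -0.0]
contact_force: [-0.1, -0.9, 4.1]
width: 0.0109
gripper_force: 108.9
```

On the floor. Now I'll feel for the back plate in +x.

```bash
for i in 1 2 3 4; do python3 -m handwheel '[[[-1,0,0],[0,0,0],1],[[0,0,0],[0,0,0],1]]' | grep -E "position|contact"; done
```

```text
position: [0.5683, 0.0645, 0.182]
contact_force: [-1.8, 0.1, 5.4]
position: [0.5685, 0.0645, 0.1819]
contact_force: [-3.6, 0.0, 7.6]
position: [0.5687, 0.0645, 0.1819]
contact_force: [-4.8, 0.3, 7.7]
position: [0.5691, 0.0645, 0.182]
contact_force: [-5.9, 0.5, 9.7]
```

```bash
python3 -m handwheel '[[[0,-3,0],[0,0,0],1],[[0,-4,0],[0,0,0],1],[[0,-4,0],[0,0,0],1],[[0,-4,0],[0,0,0],1],[[0,-4,0],[0,0,0],1],[[0,-4,0],[0,0,0],1],[[0,-4,0],[0,0,0],1],[[0,-4,0],[0,0,0],1],[[0,-4,0],[0,0,0],1],[[0,-4,0],[0,0,0],1],[[0,0,0],[0,0,0],1]]'; python3 - <<'E'
from h import *
C=cam("wrist");w=vision.get_image("wrist")
g=cv2.cvtColor(w,cv2.COLOR_BGR2GRAY)
for p in[(.587,-.08,.087),(.587,-.01,.087)]:print(proj(C,np.array(p))[0].round())
p=proj(C,np.array([.587,-.06,.087]))[0];print(p, g.shape)
E
```

```text
clock: 20.32
position: [0.5714, 0.0275, 0.1822]
ee_rot: [-0.0, -0.002, 1.0, 0.002]
contact_force: [-1.5, 5.5, 7.8]
width: 0.0108
gripper_force: 109.4
[139. 263.]
[258. 264.]
[173.07181248 263.5060582 ] (480, 640)
```

```bash
python3 -m handwheel '[[[0,-4,0],[0,0,0],1],[[0,-4,0],[0,0,0],1],[[0,-4,0],[0,0,0],1],[[0,-4,0],[0,0,0],1],[[0,-4,0],[0,0,0],1],[[0,-4,0],[0,0,0],1],[[0,-4,0],[0,0,0],1],[[0,-4,0],[0,0,0],1],[[0,-4,0],[0,0,0],1],[[0,-4,0],[0,0,0],1],[[0,-4,0],[0,0,0],1],[[0,0,0],[0,0,0],1]]'; python3 - <<'E'
from h import *
w=vision.get_image("wrist");cv2.imwrite("pics/w5.png",w)
C=cam("wrist");Rm,p=pose()
Sc=np.c_[-Rm[:,1],np.cross(-Rm[:,2],-Rm[:,1]),-Rm[:,2]];o=p-Rm[:,2]*.019
for q in [(9,22,-118),(60,22,-118),(60,-22,-118),(9,-22,-118)]: print(q,proj(C,o+Sc@np.array(q)/1000)[0].round(1))
g=cv2.cvtColor(w,cv2.COLOR_BGR2GRAY)
c=g[195:300,120:330];print("\n".join("".join(" .:-=+*#%@"[min(9,v*10//256)] for v in r) for r in cv2.resize(c,(105,40),interpolation=cv2.INTER_AREA)))
E
```

```text
clock: 21.88
position: [0.5715, -0.0164, 0.1822]
ee_rot: [-0.0, -0.002, 1.0, 0.002]
contact_force: [-1.6, 5.4, 7.9]
width: 0.0107
gripper_force: 109.5
(9, 22, -118) [307.8 272. ]
(60, 22, -118) [222.9 271.9]
(60, -22, -118) [218.3 199.4]
(9, -22, -118) [307.2 199.5]<stdin>:7: RuntimeWarning: overflow encountered in scalar multiply
Traceback (most recent call last):
OverflowError: Python integer 256 out of bounds for uint8
```

```bash
cat >> h.py <<'E'
def asc(im,r0,r1,c0,c1,w=100):
    g=cv2.cvtColor(im,cv2.COLOR_BGR2GRAY)[r0:r1,c0:c1];h=int((r1-r0)*w/(c1-c0)*.5)
    g=cv2.resize(g,(w,h),interpolation=cv2.INTER_AREA).astype(int);print("\n".join("".join(" .:-=+*#%@"[v*10//256] for v in r) for r in g))
E
python3 -c "
from h import *
asc(cv2.imread('pics/w5.png'),190,300,140,320,120)"
```

```text
***************************************************************************************************+++++++++++++++******
************************************************************************************************************************
**********************************************#################################################################***######
**********************************************%@@@@@@@@@@@@@@@@@@@@@@@@@@@@@@@@@@@@@@@@@@@@@@@@@@@@@@@@@@@@@@@@@@@%%@@@@
**********************************************######%@@@@@@@@@@@@@@@@@@@@@@@@@@@@@@@@@@@@@@@@@@@@@@@@@@@@@@@@@@@@@%*##@@
****************************************************%@@@@@@@@@@@@@@@@@@@@@@@@@@@@@@@@@@@@@@@@@@@@@@@@@@@@@@@@@@@@@%**#@@
****************************************************%@@@@@@@@@@@@@@@@@@@@@@@@@@@@@@@@@@@@@@@@@@@@@@@@@@@@@@@@@@@@@%**#@@
****************************************************#@@@@@@@@@@@@@@@@@@@@@@@@@@@@@@@@@@@@@@@@@@@@@@@@@@@@@@@@@@@@@%**#@@
****************************************************#@@@@@@@@@@@@@@@@@@@@@@@@@@@@@@@@@@@@@@@@@@@@@@@@@@@@@@@@@@@@@%**#@@
***********
[... 2555 characters left out ...]
%%%%%%%%%%%%%%%%%%%%%%%%%@@@@@@@@@@@@@@%#######################********************************
+++=============+++++*%%%%%%%%%%%%%%%%%%%%%%%%%%%%%%%%%%%%%%%%%%%%%%%%%%%%%%%%%%%%%%%%%#++++++++++++++++++++=-=*********
+===============++++++##%%%%%%%%%%%%%%%%%%%%%%%%%%%%%%%%%%%%%%%%%%%%%%%%%%%%%%%%%%%%%%%%%#****%%%%#*++++++++=:=*********
================+++++++*%%%%%%%%%%%%%%%%%%%%%%%%%%%%%%%%%%%%%%%%%%%%%%%%%%%%%%%%%%%%%%%%%%%%%%%%@%*+++++++++-:=*********
=================++++++++*%%%%%%%%%%%%%%%%%%%%%%%%%%%%%%%%%%%%%%%%%%%%%%%%%%%%%%%%%%%%%%%%%%%%%%%%*+++++++++-:+*********
=================+++++++++##%%%%%%%%%%%%%%%%%%%%%%%%%%%%%%%%%%%%%%%%%%%%%%%%%%%%%%%%%%%%%########*+++++++++=:-**********
```

Three balls are already in the pan, with two just before its nose. I'll continue to the ramp foot.

```bash
python3 -m handwheel '[[[0,-4,0],[0,0,0],1],[[0,-4,0],[0,0,0],1],[[0,-4,0],[0,0,0],1],[[0,-2,0],[0,0,0],1],[[0,0,0],[0,0,0],1]]'; python3 - <<'E'
from h import *
w=vision.get_image("wrist");cv2.imwrite("pics/w6.png",w);asc(w,190,300,140,320,110)
E
```

```text
clock: 22.55
position: [0.5715, -0.0276, 0.1828]
ee_rot: [0.0, -0.001, 1.0, 0.005]
contact_force: [-2.8, 10.8, 10.9]
width: 0.0103
gripper_force: 109.7
*********************************************************************************************************+++++
**************************************************************************************************************
******************************************##%%%%%%%%%%%%%%%%%%%%%%%%%%%%%%%%%%%%%%%%%%%%%%%%%%%%%%%%%%#**#%%%%
******************************************#%@@@@@@@@@@@@@@@@@@@@@@@@@@@@@@@@@@@@@@@@@@@@@@@@@@@@@@@@@@@@@%@@@@
********************************************#####@@@@@@@@@@@@@@@@@@@@@@@@@@@@@@@@@@@@@@@@@@@@@@@@@@@@@@@@%#@@@
+***********************************************#@@@@@@@@@@@@@@@@@@@@@@@@@@@@@@@@@@@@@@@@@@@@@@@@@@@@@@@@%#@@@
=+**********************************************#@@@@@@@@@@@@@@@@@@@@@@@@@@@@@@@@@@@@@@@@@@@@@@@@@@@@@@@@%#@@@
==+*********************************************#@@@@@@@@@@@@@@@@@@@@@@@@@@@@@@@@@@@@@@@@@@@@@@@@@@@@@@@@%#@@@
===+********************************************#%@@@@@@@@@@
[... 2014 characters left out ...]
++++++++++++++++++++++++++********
===========++++===+***#####%%%%%%%%%%%%%%%%%%%%@@@@@@@@@@@#***************************************************
=========++++==========+++*#%%%%%%%%%%%%%%%%%%%@@%%@@@@@@%%%%%%%%%%%%%%%%%%%%%%****+++++++++++++++++=+********
=======++++============+++++#%%%%%%%%%%%%%%%%%%%%%%%%%%%%%%%%%%%%%%%%%%%%%%%%%%%#*++++*###*++++++++=:=********
=====++++==============++++++*%%%%%%%%%%%%%%%%%%%%%%%%%%%%%%%%%%%%%%%%%%%%%%%%%%%%%%%%%%%%*++++++++-:=********
===++++================+++++++*#%%%%%%%%%%%%%%%%%%%%%%%%%%%%%%%%%%%%%%%%%%%%%%%%%%%%%%%%%#*++++++++-:+********
==+++==================++++++++*#%%%%%%%%%%%%%%%%%%%%%%%%%%%%%%%%%%%%%%%%%%%%%%%%########*++++++++=:-+********
```

```bash
python3 -m handwheel '[[[0,2,0],[0,0,0],1],[[0,5.6,-0.5],[0.5,0,0],1],[[0,5.6,-1],[0.5,0,0],1],[[0,5.6,-1],[0.5,0,0],1],[[0,5.6,-1],[0.5,0,0],1],[[0,5.6,-1],[0.5,0,0],1],[[0,5.6,-1],[0.5,0,0],1],[[0,0,0],[0,0,0],1],[[0,0,0],[0,0,0],1]]'; python3 - <<'E'
from h import *
w=vision.get_image("wrist");cv2.imwrite("pics/w7.png",w);asc(w,180,320,140,330,110)
E
```

```text
clock: 23.72
position: [0.5718, 0.0033, 0.1819]
ee_rot: [0.0, -0.002, 0.988, -0.156]
contact_force: [0.7, -0.5, -1.8]
width: 0.0105
gripper_force: 107.9
==================+*******************************************************************************************
===================+******************************************************************************************
====================+*****************************************************************************************
======================+********************************************************************************++*****
=======================+**************************************************************************************
========================+***************######################################%%%%%%%%%%%%%%%%%#***#%%%%%%%%%%
==========================+*************%@@@@@@@@@@@@@@@@@@@@@@@@@@@@@@@@@@%%@@@@@@@@@@@@@@@@@%@@@@%%%%%%%%%%%
===========================+*****************%@@@@@@@@@@@@@@@@@@@@@@@@@@@@@%%%@@@@@@@@@@@@@@@@@@@@@#**********
============================+****************#@@@@@@@@@@@@@
[... 2792 characters left out ...]
%%%%%%%%#********+:+%%%%%%########
++=================================================++++++++++++++++++++++++==-------+********=:*%%%%%%########
===================================================++++++++++++++++++++++=--:::::::=*********--#%%%%%%%#######
===================================================+++++++++++++++++++++=:::::::::-+********+--#%%%%%%########
===================================================++++++++++++++++++++=-----------*********+:=%%%%%%%########
===================================================++++++++++++++++++++-::::::::::=********+-:=%%%%%%%########
===================================================+++++++++++++++++++=::::::::::-+******+++-:+%%%%%%%%#######
```

Three balls rest at the back of the pan. I'll lift straight up and refine the dish centre from the stored images.

```bash
python3 -m handwheel '[[[0,-1.6,-4.8],[0,0,0],1],[[0,-3.1,-9.5],[0,0,0],1],[[0,-6.2,-19],[0,0,0],1],[[0,-6.2,-19],[0,0,0],1],[[0,-6.2,-19],[0,0,0],1],[[0,-6.2,-19],[0,0,0],1],[[0,-4.6,-14],[0,0,0],1],[[0,-1.6,-4.8],[0,0,0],1],[[0,0,0],[0,0,0],1],[[0,0,0],[0,0,0],1],[[0,0,0],[0,0,0],1]]'; python3 - <<'E'
from h import *
w=vision.get_image("wrist");asc(w,200,300,190,330,80)
from scipy.optimize import minimize
a=np.linspace(0,2*np.pi,180)
for n in("top","scene"):
    c=cam(n);e=cv2.Canny(cv2.imread(f"pics/{n}0.png"),50,130);D=cv2.distanceTransform(255-e,cv2.DIST_L2,5)
    def f(v):
        s=0
        for r in(.058,.061):
            p=proj(c,np.c_[v[0]+r*np.cos(a),v[1]+r*np.sin(a),0*a+.083]);s+=np.minimum(cv2.remap(D,p[:,:1].astype("f"),p[:,1:].astype("f"),1),4).mean()
        return s
    b=min(((f((x,y)),x,y) for x in np.arange(.40,.47,.002) for y in np.arange(.28,.34,.002)));print(n,b)
Rm,p=pose();print(p,readout.get_state()["qpos"].round(2))
E
```

```text
clock: 25.15
position: [0.5715, 0.0032, 0.2963]
ee_rot: [-0.0, -0.002, 0.988, -0.157]
contact_force: [-0.1, 0.2, -1.9]
width: 0.0105
gripper_force: 108.0
==========+%@@@@@@@@@@@@@@@@@@@@@@@@@@@@@@@@@@@@@@@@@@@@@@@@@@@@@@@@%##%@@@@@@@@
===========+++++%@@@@@@@@@@@@%%%%@@@@@@@@@@@@@@@@@@@@%%@@@@@@%%###@@@#**########
================#@@@@@@@@@@@@@@@@@@@@@@@@@@@@@@@@@@@@@@@@@@@@@%%##@@@#*********#
================#@@@@@@@@@@@@@@@@@@@@@@@@@@@@@@@@@@@@@@@@@@@@@%%##@@@#*********%
================*@@@@@@@@@@@@@@@@@@@@@@@@@@@@@@@@@@@@@@@@@@@@@%%##@@@#*********%
================*@@@@@@@@@@@@@@@@@@@@@@@@@@@@@@@@@@@@@@@@@@@%%%#*#@@@%*########%
==============+=+@@@@@@@@@@@@@@@@@@@@@@@@@@@@@@@@@@@@@@@%%%%%%%%%%@@@%*#####%###
=============++++%@@@@@@@@@@@@@@@@@@@@@@@@@@@@@@@@@@@@@@@@@%%%%%%%@@@%#%%%%%%###
============+++++%@@@@@@@@@@@@@@@@@@@@@@@@@@@@@@@@@@@@@@%%%%%%#**#@@@@%%%%%%%%##
============+++++#@@@@@@@@@@@@@@@@@@@@@@@@@@@@@@@@@@@@@@@@@@@@%%#*%@@@%%%%%%%%##
============+++++#@@@@@@@@@@@@@@@@@@@@@@@@@@@@@@@@@@@@@@@@@@@@@%%#%@@@%%%%%%%%##
-===========+++++*@@@@@@@@@@@@@@@@@@@@@@@@@@@@@@@@@@@@@
[... 883 characters left out ...]
###################%%%%%%%%%%%%%%
++++++++++++++*%%%%%%%%%%%%%%%%%%%%%%%%%%%%%%%%%%%%%%%%%%%%%%%%%%%%%%%%%%%%%%%%%
++++++++++++++++++++++++++++++++++++++++++++++++++++++++********=-*%%%%%%%%%%%%%
%%%%#####****++++++++++++++++++++++++++++++++++++++++++*********--#%%%%%%%%%%%%%
%%%%%%%%%%%%%%%%%%%%####*****++++++++++++++++++++++++++*********--#%%%%%%%%%%%%%
%%%%%%%%%%%%%%%%%%%%@@%%%%%%%%%%%%%####****++++=======+********+:+%%%%%%%%%%%%%%
top (np.float32(1.0688691), np.float64(0.43400000000000005), np.float64(0.31800000000000006))
scene (np.float32(0.907092), np.float64(0.45200000000000007), np.float64(0.29400000000000004))
[0.57160377 0.00325593 0.29647166] [ 0.08  0.27  1.4  -0.31  1.5  -1.47]
```

```bash
cat >> h.py <<'E'
def tgt(tip,yaw,pitch):
    "TCP pose for nose-underside tip at tip, nose yaw deg, pitch nose-up deg"
    Sc=R.from_euler("ZY",[yaw,-pitch],degrees=True).as_matrix()
    o=np.array(tip)-Sc@[.060,0,-.120]; Rt=np.c_[-Sc[:,1],-Sc[:,0],-Sc[:,2]]
    return Rt,o+Rt[:,2]*.019
E
python3 -m handwheel '[[[0,0,0],[0,0.15,0.47],1],[[0,0,0],[0,0.31,0.95],1],[[0,0,0],[0,0.31,0.95],1],[[0,0,0],[0,0.31,0.95],1],[[0,0,0],[0,0.31,0.95],1],[[0,0,0],[0,0.31,0.95],1],[[0,0,0],[0,0.31,0.95],1],[[0,0,0],[0,0.31,0.95],1],[[0,0,0],[0,0.31,0.95],1],[[0,0,0],[0,0.15,0.47],1],[[0,0,0],[0,0,0],1]]'; python3 - <<'E'
from h import *
Rm,p=pose();print(-Rm[:,1])
print(rel(*tgt((.445,.315,.20),216,18)))
E
```

```text
clock: 26.58
position: [0.5723, 0.0028, 0.2966]
ee_rot: [-0.071, 0.446, 0.881, -0.14]
contact_force: [-0.2, -0.4, -1.9]
width: 0.0108
gripper_force: 108.0
[-0.76561605 -0.56392677  0.30954588]
(array([326.3, 168.5, -34.6]), array([-0.01,  0.02,  0.06]))
```

```bash
python3 -m handwheel '[[[10,5,-1],[0,0,0],1],[[20,10,-2],[0,0,0],1],[[26,13.5,-3],[0,0,0],1],[[26,13.5,-3],[0,0,0],1],[[26,13.5,-3],[0,0,0],1],[[26,13.5,-3],[0,0,0],1],[[26,13.5,-3],[0,0,0],1],[[26,13.5,-3],[0,0,0],1],[[26,13.5,-3],[0,0,0],1],[[26,13.5,-3],[0,0,0],1],[[26,13.5,-3],[0,0,0],1],[[26,13.5,-3],[0,0,0],1],[[20,10,-2],[0,0,0],1],[[10,5,-1],[0,0,0],1],[[5,3,-1],[0,0,0],1],[[0,0,0],[0,0,0],1],[[0,0,0],[0,0,0],1]]'; python3 - <<'E'
from h import *
w=vision.get_image("wrist");cv2.imwrite("pics/w8.png",w);c=cam("wrist");Rm,p=pose();print(rel(*tgt((.445,.315,.20),216,18)))
Sc=np.c_[-Rm[:,1],-Rm[:,0],-Rm[:,2]];o=p-Rm[:,2]*.019
print([proj(c,o+Sc@np.array(q)/1000)[0].round() for q in[(60,24,-118),(60,-24,-118),(9,-24,-118)]])
print([proj(c,np.array([.437+.06*np.cos(a),.312+.06*np.sin(a),.083]))[0].round() for a in np.arange(0,6.2,.785)])
asc(w,0,480,0,640,110)
E
```

```text
clock: 28.7
position: [0.5174, 0.3656, 0.2807]
ee_rot: [-0.071, 0.446, 0.881, -0.14]
contact_force: [-1.1, -0.6, -1.8]
width: 0.0102
gripper_force: 107.9
(array([1.6, 1. , 3. ]), array([-0.  ,  0.01,  0.05]))
[array([223., 275.]), array([218., 196.]), array([307., 196.])]
[array([341., 241.]), array([354., 188.]), array([326., 138.]), array([275., 124.]), array([234., 152.]), array([226., 202.]), array([251., 246.]), array([297., 263.])]
:::::::::::::::::::::::::::::--------::::::::---------=============================*%@@@@@#+==================
::::::::::::::::::::::::::::::::::::::::::------------===============================+#@@@@@%*================
:::::::::::::::::::::::::::::::::::::::---------------==================================*%@@@@@#+=*#*=========
::::::::::::::::::::::::::::::::::::::---------------=++++================================+#@@@@@@@@@@*+======
::::::::::::::::::::::::::::::::::::----------=+##++==+++++++================================*@@@@%+*%@%======
----------:::::::::::::::::::::::::---------==*@@@@@#*++++++++++=============================#@@@*=====
[... 3192 characters left out ...]
:::::++:..............::-=========
=---==-::...........::::::-===::::::...............:::-=====:..............::::::@@@%+:...............::-=====
==-::.............::::::-==-:..::::......:.........:::::---:.........:......::::.:+#@@*...................::-=
:.......................-:..........................................................:=-.......................
..............................................................................................................
.....::::::..........................................................................................:::::....
....:-----:.::...................................................................................::.:-----:...
```

```bash
python3 - <<'E'
from h import *
w=cv2.imread("pics/w8.png");c=cam("wrist");e=cv2.Canny(w,50,130);e[190:,200:320]=0;D=cv2.distanceTransform(255-e,cv2.DIST_L2,5)
a=np.linspace(0,2*np.pi,240)
res=[]
for x in np.arange(.41,.47,.002):
  for y in np.arange(.28,.34,.002):
    s=0
    for r in(.058,.061):
        p=proj(c,np.c_[x+r*np.cos(a),y+r*np.sin(a),0*a+.083]);p=p[(p[:,1]<190)|(p[:,0]>322)]
        s+=np.minimum(cv2.remap(D,p[:,:1].astype("f"),p[:,1:].astype("f"),1),5).mean()
    res.append((s,x,y))
for r in sorted(res)[:4]: print(np.round(r,4))
asc(w,90,280,190,390,120)
E
```

```text
[3.2091 0.438  0.318 ]
[3.2428 0.438  0.32  ]
[3.7061 0.438  0.322 ]
[3.7357 0.44   0.318 ]
============-------------------======*%@@@@@@@@@@@@@@@@@@@@@@@@@@@@@@@@@@@@@@@@@@@@@%%%%#*+++++++++++++++++++++++++++===
=============-----------------=====+#%@@@@@@@@@@@@@@@@@@@@@@@@@@@@@@@@@@@@@@@@@@@@@@@@%%%%#*++++++++++++++++++++++++++==
==============----------------====*%@@@@@@@@@@@@@@@@@@@@@@@@@@@@@@@@@@@@@@@@@@@@@@@@@@@@@%%%#*+=+++++++++++++++++++++++=
==============---------------====#%@@@@@@@@@@@@@@@@@@@@@@@@@@@@@@@@@@@@@@@@@@@@@@@@@@@@@@@@%%%#*+==+++++++++++++++++++++
=============----------------==+#%@@@@@@@@@@@@@@@@@@@@@@@@@@@@@@@@@@@@@@@@@@@@@@@@@@@@@@@@@@@%%%%*+==+++++++++++++++++++
=============----------------=*%@@@@@@@@@@@@@@@@@@@@@@@@@@@@@@@@@@@@@@@@@@@@@@@@@@@@@@@@@@@@@@@%%%%*+=++++++++++++++++++
=============---------------=*%@@@@@@@@@@@@@@@@@@@@@@@@@@@@@@@@@@@@@@@@@@@@@@@@@@@@@@@@@@@@@@@@@@%%%%#+==+++++++++++++++
==============-------------+#%@@@@@@@@@@@@@@@@@@@@@@@@@@@@@@@@@@@@@@@@@@@@@@@@@@@@@@@@@@@@@@@@@@@@@%%%%#+===++++++++++++
=============------------=*%@@@@@@@@@@@@
[... 5188 characters left out ...]
************************************####*******################@@@@%+----======================
===================+***************************************************#################%@%+-----=======================
===================+***************************************************##################+---===========================
===================+++++++++++++++++++++++++++++++++++++++++++***++++**#################*=-=============================
++================++++++++++++++++++++++++++++++++++++++++++++++++++++*#################*+==============================
++++============++++++++++++++++++++++++++++++++++++++++++++++++++++++*##################*==============================
```

The dish centre is at about (0.437, 0.317), consistent between the wrist and top views. I'll plan the lowering and the slow tip.

```bash
python3 - <<'E'
from h import *
Rm,p=pose();Rm,p=Rm,p
for t,pi in [((.449,.326,.16),18),((.449,.326,.125),18),((.449,.326,.115),12),((.449,.326,.103),6),((.449,.326,.093),0),((.449,.326,.090),-6),((.449,.326,.087),-12),((.449,.326,.085),-18),((.449,.326,.085),-24),((.449,.326,.085),-30),((.449,.326,.085),-36)]:
    Rt,q=tgt(t,216,pi);print(t,pi,*rel(Rt,q,p,Rm));Rm,p=Rt,q
E
```

```text
(0.449, 0.326, 0.16) 18 [ 8.1 22.6 38. ] [-0.    0.01  0.05]
(0.449, 0.326, 0.125) 18 [ 0.  10.8 33.3] [0. 0. 0.]
(0.449, 0.326, 0.115) 12 [-0.  -7.8  3.8] [-1.  0.  0.]
(0.449, 0.326, 0.103) 6 [ 0.  -8.4  6. ] [-1. -0. -0.]
(0.449, 0.326, 0.093) 0 [ 0.  -9.8  4.2] [-1. -0.  0.]
(0.449, 0.326, 0.09) -6 [  0.  -10.9  -2.7] [-1. -0. -0.]
(0.449, 0.326, 0.087) -12 [  0.  -11.2  -2.7] [-1. -0.  0.]
(0.449, 0.326, 0.085) -18 [ -0.  -11.3  -3.8] [-1.  0. -0.]
(0.449, 0.326, 0.085) -24 [ -0.  -10.9  -5.7] [-1.  0. -0.]
(0.449, 0.326, 0.085) -30 [  0.  -10.9  -5.7] [-1. -0. -0.]
(0.449, 0.326, 0.085) -36 [  0.  -10.9  -5.7] [-1. -0.  0.]
```

```bash
python3 -m handwheel '[[[2,6,10],[0,0,0],1],[[3,8,14],[0,0,0],1],[[3,8.6,14],[0,0,0],1],[[0,5,15],[0,0,0],1],[[0,4,12],[0,0,0],1],[[0,1.8,6.3],[0,0,0],1],[[0,-3.9,1.9],[-0.5,0,0],1],[[0,-3.9,1.9],[-0.5,0,0],1],[[0,-4.2,3],[-0.5,0,0],1],[[0,-4.2,3],[-0.5,0,0],1],[[0,-4.9,2.1],[-0.5,0,0],1],[[0,-4.9,2.1],[-0.5,0,0],1],[[0,0,0],[0,0,0],1]]'; python3 - <<'E'
from h import *
print(rel(*tgt((.449,.326,.093),216,0)),readout.get_state()["qpos"].round(2))
E
```

```text
clock: 30.38
position: [0.4962, 0.3612, 0.1938]
ee_rot: [-0.0, 0.451, 0.892, -0.0]
contact_force: [-0.1, -0.5, -1.3]
width: 0.0108
gripper_force: 108.1
(array([-0.7,  1.1, -0.2]), array([-0.01, -0.  ,  0.06])) [ 0.52  0.36  1.48  0.    1.31 -0.12]
```

Now tip slowly, keeping the nose edge in place.

```bash
python3 -m handwheel '[[[0,-5.5,-1.3],[-0.5,0,0],1],[[0,-5.5,-1.3],[-0.5,0,0],1],[[0,-5.6,-1.3],[-0.5,0,0],1],[[0,-3.7,-0.9],[-0.33,0,0],1],[[0,-3.7,-1],[-0.33,0,0],1],[[0,-3.7,-1.3],[-0.33,0,0],1],[[0,-3.7,-1.5],[-0.33,0,0],1],[[0,0,0],[0,0,0],1],[[0,-3.7,-1.7],[-0.33,0,0],1],[[0,0,0],[0,0,0],1],[[0,-3.7,-1.9],[-0.33,0,0],1],[[0,0,0],[0,0,0],1],[[0,-3.7,-1.9],[-0.33,0,0],1],[[0,0,0],[0,0,0],1],[[0,-3.7,-1.9],[-0.33,0,0],1],[[0,0,0],[0,0,0],1],[[0,-5.4,-2.8],[-0.5,0,0],1],[[0,-5.4,-2.8],[-0.5,0,0],1],[[0,0,0],[0,0,0],1]]'; python3 - <<'E'
from h import *
print(rel(*tgt((.449,.326,.085),216,-30)))
w=vision.get_image("wrist");cv2.imwrite("pics/w9.png",w);t=vision.get_image("scene");cv2.imwrite("pics/s9.png",t)
c=cam("wrist");print(proj(c,np.array([.437,.317,.06]))[0])
asc(w,90,300,150,390,115)
E
```

```text
clock: 32.75
position: [0.4477, 0.3256, 0.1991]
ee_rot: [0.119, 0.435, 0.861, 0.236]
contact_force: [-0.1, 0.5, -1.7]
width: 0.0105
gripper_force: 108.1
(array([-0.5,  4.1, -1.5]), array([ 0.11, -0.04,  0.04]))
[182.46679746 231.60543856]
@@@@@@@@@@@@@@@@@@@@@@%%*=---------------------::::::::::::::::::::::::::::::::::::::::::::::::::::::::::::::::::::
@@@@@@@@@@@@@@@@@@@@@@@@%%#+--------------------:::::::::::::::::::::::::::::::::::::::::::::::::::::::::::::::::::
@@@@@@@@@@@@@@@@@@@@@@@@@@@%#+=--------------------::::::::::::::::::::::::::::::::::::::::::::::::::::::::::::::::
@@@@@@@@@@@@@@@@@@@@@@@@@@@@@%#*=------------------::::::::::::::::::::::::::::::::::::::::::::::::::::::::::::::::
@@@@@@@@@@@@@@@@@@@@@@@@@@@@@@@%%*=------------------::::::::::::::::::::::::::::::::::::::::::::::::::::::::::::::
@@@@@@@@@@@@@@@@@@@@@@@@@@@@@@@@@%%#+------------------::::::::::::::::::::::::::::::::::::::::::::::::::::::::::::
@@@@@@@@@@@@@@@@@@@@@@@@@@@@@@@@@@@@%#+=----------------:::::::::::::::::::::::::::::::::::::::::::::::::::::::::::
@@@@@@@@@@@@@@@@@@@@@@@@@@@@@@@@@@@@@@%#*=-------
[... 4238 characters left out ...]
::::
---===========--====---------=---------------------------------------------==============+-::::::::::::::::::::::::
-=============-====--------=----------------------------==========+==+====-================::::::::::::::::::::::::
==-=========-=====------====-=-==++++++++++++============++**=============-================::------::::::::::::::::
================-----=--=--====+***********+=============+*+-:::::-------.:================..-------:::::::::::::::
===============-----=======++***********+====-=========+**=-:::::--------.:================..-------:::::::::::::::
========-=====---=======**************+====--=========+*=-:::::::-------:.-================:.--------::::::::::::::
```

```bash
python3 -m handwheel '[[[0,5,-9],[0,0,0],1],[[0,15,-26],[0,0,0],1],[[0,20,-35],[0,0,0],1],[[0,15,-26],[0,0,0],1],[[0,10,-17],[1,0,0],1],[[0,0,-10],[1,0,0],1],[[0,0,0],[1,0,0],1],[[0,0,0],[1,0,0],1],[[0,0,0],[1,0,0],1],[[0,0,0],[0.1,0,0],1],[[0,0,0],[0,0,0],1]]'; python3 - <<'E'
from h import *
t=vision.get_image("top");s=vision.get_image("scene");cv2.imwrite("pics/s10.png",s);cv2.imwrite("pics/t10.png",t);w=vision.get_image("wrist");cv2.imwrite("pics/w10.png",w)
c=cam("wrist");q=proj(c,np.array([.437,.317,.06]))[0];print(q,pose(),rel(*tgt((.38,.28,.24),216,0)))
S=cam("scene");b=proj(S,np.array([.437,.317,.06]))[0].astype(int);print(b)
asc(s,b[1]-25,b[1]+25,b[0]-30,b[0]+30,110)
E
```

```text
clock: 34.22
position: [0.4438, 0.3224, 0.3395]
ee_rot: [0.001, 0.451, 0.892, 0.002]
contact_force: [-0.2, 0.3, -1.7]
width: 0.0105
gripper_force: 108.2
[312.87528778 190.42895334] (array([[-5.92612361e-01,  8.05477079e-01,  4.15524371e-03],
       [ 8.05487760e-01,  5.92602909e-01,  3.35556866e-03],
       [ 2.40424130e-04,  5.33554941e-03, -9.99985737e-01]]), array([0.44297678, 0.32186875, 0.33985634])) (array([  3.2, -15.5,  -1.2]), array([ 0.05, -0.  ,  0.06]))
[386 184]
---------------------------------------------------------------------------------------------------------=+*%%
--------------------------------------------====------------------------------------------------------------==
----------------------------------------==++**#*+=------------------------------------------------------------
--------------------------------------==*#%@@@@@%#*+=---------------------------------------------------------
------------------------------------=+*%@@@@@@@@@@@%#+=-------------------------------------------------------
---------------------------------=+##%@@@@@@@@@@@@@@@%%++=-------
[... 3674 characters left out ...]
########********+=-:::::::::::::::
=====--::::::::::-==**####*#########%%@@@@@@@@@@@@@@@@@@@@@@@@@@@@@@@%%%%%%%#####*********+=-:::::::::::::::::
=---=----:::::::::::-=**##############%%@@@@@@@@@@@@@@@@@@@@@@@@@@@@@@@@@@@%%#**********==::::::::::::::::::::
------=-------::::::::--++*##############%@@@@@@@@@@@@@@@@@@@@@@@@@@@@@@@@@##*********==::::::::::::::::::::::
-----------=--------------=+*###############%%@@@@@@@@@@@@@@@@@@@@@@@@@@%##*******+=--::::::::::::::::::::::::
----------=----------------==+*###############%%@@@@@@@@@@@@@@@@@@@@@%#*********+=-:::::----::::::::::::::::::
-----------------------------==+*################%@@@@@@@@@@@@@@@@@%**********+--:::::--===----:::::::::::::::
```

```bash
python3 -m handwheel '[[[-15,-12,0],[0,0,0],1],[[-32,-25,0],[0,0,0],1],[[-32,-25,0],[0,0,0],1],[[-32,-25,0],[0,0,0],1],[[-32,-25,0],[0,0,0],1],[[-32,-25,0],[0,0,0],1],[[-32,-25,0],[0,0,0],1],[[-32,-25,0],[0,0,0],1],[[-32,-25,0],[0,0,0],1],[[-32,-25,0],[0,0,0],1],[[-32,-25,0],[0,0,0],1],[[-32,-25,0],[0,0,0],1],[[-32,-25,0],[0,0,0],1],[[-32,-25,0],[0,0,0],1],[[-32,-25,0],[0,0,0],1],[[-32,-25,0],[0,0,0],1],[[-15,-12,0],[0,0,0],1],[[0,0,0],[0,0,0],1]]'; python3 - <<'E'
from h import *
print(pose()[1])
t=vision.get_image("top");s=vision.get_image("scene");cv2.imwrite("pics/t11.png",t);cv2.imwrite("pics/s11.png",s)
a=proj(cam("top"),np.array([.437,.317,.06]))[0].astype(int);b=proj(cam("scene"),np.array([.437,.317,.06]))[0].astype(int)
t0=cv2.imread("pics/top0.png");s0=cv2.imread("pics/scene0.png")
asc(t,a[1]-24,a[1]+24,a[0]-26,a[0]+26,104)
d=cv2.absdiff(s,s0);print('diff scene');asc(d*2,b[1]-24,b[1]+24,b[0]-26,b[0]+26,104)
E
```

```text
clock: 36.62
position: [0.4236, -0.3255, 0.3374]
ee_rot: [0.0, 0.452, 0.892, 0.002]
contact_force: [-1.4, 0.1, -1.9]
width: 0.0105
gripper_force: 108.2
[ 0.4236307  -0.32548359  0.33739298]
------------==@@@@@@@@%%##++==--::::::::::::::::::::----------------------------------------------------
------------%%@@@@@@@@@@@@@@@@@@@@@@@@@@@@@@%%%%##++====::::::::::::::::::::----------------------------
------------@@@@@@@@@@@@@@@@@@@@@@@@@@@@@@@@@@@@@@@@@@@@@@@@@@@@@@@@%%%%##**----::::::::::::::::::::----
------------@@@@@@@@@@@@@@@@@@@@@@@@@@@@@@@@@@@@@@@@@@@@@@@@@@@@@@@@@@@@@@@@@@@@@@@@@@@@@@@@%%%%%%##====
----------==@@@@@@@@@@@@@@@@@@@@@@@@@@@@@@@@@@@@@@@@@@@@@@@@@@@@@@@@@@@@@@@@@@@@@@@@@@@@@@@@@@@@@@@@@@@@
--------::==@@@@@@@@@@@@@@@@@@@@@@@@@@@@****++++++++++++++****@@@@@@@@@@@@@@@@@@@@@@@@@@@@@@@@@@@@@@@@@@
----------**@@@@@@@@@@@@@@@@@@@@@@**++++========--++++++**++++++**@@@@@@@@@@@@@@@@@@@@@@@@@@@@@@@@@@@@@@
--------::**@@@@@@@@@@@@@@@@@@**++======--####@@@@@@@@@@@@@@@@@@%%**++%%%%@@@@@@@@@@@@@@@@@@@@@@@@@@@@@@
----------%%@@@@@@@@@@@@@@++++======--==%%@@@@@@@@@@@@@@@@@@@@@@@@@@@@
[... 6536 characters left out ...]
                   
                                          --    ::..                                                    
                                          ========                                                      
                                            --::--                                                      
                                          ..                                                            
                                          --....--                                                      
                                        ..######==                                                      
                                          ..##**--
```

All three balls lie in the dish. Returning the scoop.

```bash
python3 -m handwheel '[[[0,0,0],[0,0,0.5],1],[[0,0,0],[0,0,1],1],[[0,0,0],[0,0,1],1],[[0,0,0],[0,0,1],1],[[0,0,0],[0,0,1],1],[[0,0,0],[0,0,1],1],[[0,0,0],[0,0,1],1],[[0,0,0],[0,0,0.2],1],[[0,0,0],[0,0,0],1]]'; python3 - <<'E'
from h import *
y=np.radians(85.5);c,s=np.cos(y),np.sin(y)
print(rel(np.array([[c,s,0],[s,-c,0],[0,0,-1.]]),[.420,-.328,.109]))
E
```

```text
clock: 37.85
position: [0.4246, -0.324, 0.3378]
ee_rot: [0.0, 0.73, 0.684, 0.002]
contact_force: [0.0, 0.2, -1.4]
width: 0.0109
gripper_force: 108.2
(array([ -4.9,  -5. , 228.8]), array([ 0.03, -0.03,  0.13]))
```

```bash
python3 -m handwheel '[[[-5,-4,30],[0.03,-0.03,0.1],1],[[0,0,45],[0,0,0],1],[[0,0,45],[0,0,0],1],[[0,0,45],[0,0,0],1],[[0,0,35],[0,0,0],1],[[0,0,20],[0,0,0],1],[[0,0,8],[0,0,0],1],[[0,0,0],[0,0,0],1]]'; for i in 1 2 3 4; do python3 -m handwheel '[[[0,0,1],[0,0,0],1],[[0,0,0],[0,0,0],1]]'|grep -E "posi|contact"; done
```

```text
clock: 38.85
position: [0.4203, -0.3297, 0.1096]
ee_rot: [-0.0, 0.734, 0.679, -0.0]
contact_force: [-0.8, 0.2, -1.3]
width: 0.0109
gripper_force: 108.1
position: [0.4206, -0.3301, 0.1094]
contact_force: [0.2, 0.4, -1.5]
position: [0.4202, -0.3298, 0.1077]
contact_force: [-0.1, 0.8, -1.1]
position: [0.4201, -0.3296, 0.1064]
contact_force: [-0.1, 0.5, -2.1]
position: [0.4201, -0.3297, 0.1054]
contact_force: [-0.2, 0.0, -1.7]
```

```bash
for i in 1 2; do python3 -m handwheel '[[[0,0,1],[0,0,0],1],[[0,0,0],[0,0,0],1]]'|grep -E "posi|contact"; done
```

```text
position: [0.4203, -0.3298, 0.1049]
contact_force: [-1.4, 1.2, 3.5]
position: [0.4204, -0.3299, 0.1049]
contact_force: [-1.1, 1.8, 8.1]
```

```bash
python3 -m handwheel '[[[0,0,-0.8],[0,0,0],1],[[0,0,0],[0,0,0],1],[[0,0,0],[0,0,0],1]]' 20; python3 -m handwheel '[[[0,0,0],[0,0,0],0.6],[[0,0,0],[0,0,0],0.3],[[0,0,0],[0,0,0],0],[[0,0,0],[0,0,0],-1],[[0,0,0],[0,0,0],-1],[[0,0,0],[0,0,0],-1],[[0,0,-10],[0,0,0],-1],[[0,0,-30],[0,0,0],-1],[[0,0,-50],[0,0,0],-1],[[0,0,-50],[0,0,0],-1],[[0,0,0],[0,0,0],-1]]'; python3 - <<'E'
from h import *
t=vision.get_image("scene");cv2.imwrite("pics/s12.png",t);w=vision.get_image("wrist");cv2.imwrite("pics/w12.png",w)
asc(w,60,330,180,480,110)
s0=cv2.imread("pics/scene0.png");print("scene before/after");asc(s0,285,325,222,268,60);asc(t,285,325,222,268,60)
E
```

```text
clock: 40.72
position: [0.4204, -0.3298, 0.1049]
ee_rot: [0.0, 0.734, 0.679, -0.0]
contact_force: [-0.8, 2.2, 6.2]
width: 0.0107
gripper_force: 109.0
clock: 42.1
position: [0.4223, -0.3316, 0.2496]
ee_rot: [0.005, 0.734, 0.679, -0.0]
contact_force: [-0.3, 0.7, -0.2]
width: 0.0855
gripper_force: 0.0
++++++++++++++++++++++++++++++++++++++===---------==+++++++++++++++++++++++++++++++++++++++++=----------------
+++++++++++++++++++++++++++++++++++++++++==---------==++++++++++++++++++++++++++++++++++++++------------------
+++++++++++++++++++++++++++++++++++++++++++==----------=+++++++++++++++++++++++++++++++++==-------------------
++++++++++++++++++++++++++++++++++++++++++++++=----------=++++++++++++++++++++++++++++++=---------------------
++++++++++++++++++++++++++++++++++++++++++++++++=---------=+++++++++++++++++++++++++++=-----------------------
++++++++++++++++++++++++++++++++++++++++++++++++++=----------===---+++++++++++++++++=-------------------------
+++++++++++++++++++++++++++++++++++++++++++++++++++==-----:::::----=++++++++++++++=---------------------------
+++++++++++++++++++++++
[... 7129 characters left out ...]
****+++==:...........::::::::
::::::::.::=*%@@@@@@@@@@@%#********++====-:.........::::::::
::::::::::::-+#%@@@@@@@@@@%#*******+++=++==:............::::
::::::::::::.:=+*%%@@@@@@@%#*********+++++=-...............:
::::::::::::::::=*#%@@@@@@%#********+++++=-.................
:::::::::::::::::-=+#@@%%*+++********++-:...................
:::::::::::::::::::-=***+===++*****+=-......................
:::::::::::::::::::::-+*#*++#%%#**-:........................
:::::::::::::::::::::::-+#%@@@@#+:..........................
:::::::::::::::::::::::::-=***-:...:::.........:............
:::::::::::::::::::::::::::::..:::::::::::::::::............
::::::::::::::::::::::::::::::::::::::::::::::::............
```

```bash
python3 -m handwheel '[[[0,0,-30],[0,0,0],-1],[[0,0,0],[0,0,0],-1],[[0,0,0],[0,0,0],-1],[[0,0,0],[0,0,0],-1],[[0,0,0],[0,0,0],-1]]' && python3 -c "
from rig import manip
print(manip.sign_off())"
```

```text
clock: 42.82
position: [0.42, -0.3293, 0.2733]
ee_rot: [-0.001, 0.734, 0.679, -0.0]
contact_force: [-1.3, 0.3, 0.1]
width: 0.0852
gripper_force: 0.0
the job is handed in; nothing more can be done
None
```

I handed the job in at 42.8 s: three balls are in the balance dish, the scoop stands upright on its mat and is released; the other two were last seen in the bin at the pan's nose and not checked after, and `sign_off` gave no verdict.

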